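# Take the sample vial out of the flap-top specimen box

### The job

Swing the clear flap of the plywood specimen box up and right over until it rests open by itself, leaning back. Take the tall, slender vial out of the box and stand it upright inside the shallow white tray; leave the squat pot standing where it is in the box and leave the flap open.

Things in the scene. Friction and masses are not known exactly. Their poses are not given: they have to be found in the camera images.
- flap (a joint): Clear plastic flap, 110 mm deep, 260 wide, 6 thick, 200 g, over a fixed plywood box of that outline, 78 high, walls and floor 6 mm. Hinged on the box's far top edge; angle in rad, 0 = shut (start), grows as it swings up. Moves freely (under 2 N at the tab), falls shut if let go before upright (1.57); beyond it falls back to a stop at 1.92 and rests there.
- flap_tab (a point): Centre of the flap's wooden pull: round bar 18 mm thick, 36 long, on a 20 mm wide neck at the middle of the flap's front edge, 36 mm in front of it; open air beneath. Pinched from above across its two end faces it can turn between the fingers. Axes move with the flap: x towards hinge, y along bar and hinge, z up when shut. Hinge line: 146 mm along x and 4 mm below this point.
- vial_center (a point): Slender vial: upright amber glass cylinder with black cap, 28 mm in diameter, 70 tall, about 60 g; the point is its centre, half-way up, z its long axis. Stands on the box floor midway between front and back walls, about 65 mm left or right of the box's middle, seen through the flap. 40 mm or more free on both sides along the hinge direction.
- pot_center (a point): Squat pot: same amber glass and black cap, 46 mm in diameter, 40 tall, about 90 g; the point is its centre, half-way up, z its upright axis. Stands in the box about 65 mm to the other side of the box's middle.
- tray: Shallow square white plastic tray fixed on the table, 140 x 140 mm, rim 15 high, walls and floor 4 mm; origin at the centre of its underside, x and y along its sides. Left or right of the box; a blue mug (90 mm high) stands in the like place on the other side, a wash bottle (180 mm high) beyond the box to the left, a marker pen beyond it to the right.
There are look-alikes about, which are no part of the job. Of the things like the tray, leave any that is purple; of the rest the smaller one is meant.

How it is judged:
By the outcome, as a careful person would: the job done as asked, in the order asked, and still so for the second after the job is handed in, with the robot touching nothing.
It also fails if it takes over 58 s, if anything falls off the work surface, if the arm or the gripper's body presses on something with over 40 N, if the wrist force passes 120 N, or if a joint passes its speed limit or range.

### The arm

A 6-joint arm with a two-finger parallel gripper is mounted at the origin on the work surface. World frame = base frame: x ahead of the robot, y to its left, z up, the work surface at z = 0. Lengths are in mm, angles in rad, forces in N, time in s.
With the tool pointing down it reaches from about 300 to 775 mm from the base axis. Payload 14.6 kg.
Tool frame: the origin (TCP) lies at the very end of the fingers, on their centre line; the grasp point (between the pads) lies 19 mm behind it; x points along the fingers, z is the direction in which the jaws open and shut, and the axes are right-handed (so a half turn about x gives the same grasp; the last joint's range is limited). The gripper opens to 94 mm and grips with 3 to 60 N. Pads are 16 mm wide; open, the fingers measure 119 mm over their backs; the gripper's body (75 mm by 177 mm) begins 78 mm behind the grasp point.
Start: joints at [1.199, 0.3, 1.521, -0, 1.321, -0.067], TCP at [165.054, 524.639, 181.646] pointing down, gripper open.
Joint ranges: [-3.03, 3.03], [-0.79, 2.21], [0.23, 2.52], [-1.04, 4.18], [0, 3.07], [-2.55, 2.55]. Speed limits (rad/s): [2.22, 2.22, 2.57, 3.14, 3.14, 3.14].

### API

Orientations are given as [roll, pitch, yaw] about the fixed x, y, z axes, in that order (R = Rz(yaw) Ry(pitch) Rx(roll)).
In Python, from cell import manip gives the robot as it stands.
- The arm moves only by the shell command python3 -m jog 'ROWS' [FORCE]. ROWS is a JSON object of lists of equal length, an entry for each row: "grip": the opening, from -1 (shut) to 1 (fully open), so that 0 is half open; "offset": the shift along the world's x, y, z in m, a list of three; "rot": the turn, a rotation vector about the world's x, y, z in rad, a list of three. In form: {"grip": [grip, ...], "offset": [[x, y, z], ...], "rot": [[wx, wy, wz], ...]}. A call has exactly 5 rows; each row shifts and turns the pose as measured when the row begins; what a row does not reach is not made up. A row lasts 1/10 s, in which the tool goes at most 50 mm and 8.59 degrees, less where a joint would pass 70% of its speed; a pose out of reach is approached as far as the arm can. A call with a gripper value outside its range is refused whole. The fingers move at their own pace and stop on an object; FORCE is the grip in N (left out, the last holds). Time passes only in rows, so rows that do not move let the fingers close, or fill a call up. It gives the time, the measured TCP pose, the force and the opening at its end, in the units of the state.
- manip.read_state(): the state, without advancing time (a new reading comes with each control period).
- manip.camera(name): name is "side" or "top"; returns a dict with "image" (400x640x3 uint8, red, green, blue), "range_z" (400x640 float32, mm along the optical axis (not along the pixel's ray), 0 where there is no reading), "fx", "fy", "cx", "cy" (pixels), "R" (3x3) and "t" (3): a world point X has camera coordinates R X + t. Camera axes: x right, y down, z forward; pixel columns grow to the right and rows downward; lengths in mm; the calibration is good to about 2 mm. A picture is of the moment at which its call begins.
- manip.sign_off(): hands the job in, once; it reports no verdict.
The state is a dict: "clock": time; "joints": joint angles; "qd": joint speeds; "effort": joint torques, N m; "eef_pos": TCP position; "eef_rot": TCP orientation; "wrist_force": force on the tool from outside, world axes, zero at the start; "moment": the same for the moment, N m; "finger_gap": finger opening in mm.
Only numpy, scipy, OpenCV 4.12 (cv2) and the standard library are available. Lean on these libraries where they do the work, as an engineer would, in place of code of your own. Each camera call takes 0.05 s, during which the arm holds its last target. There are 200 camera calls.

## Working session

There is one attempt and no reset: what is moved stays moved. The work goes in short steps, Python scripts to look and compute and a shell command to move; the robot and the scene stay as the last step left them, time stands still between calls to the robot, and variables do not carry over. Pictures are saved under pics/ and viewed, about 8 in all and at most 12, crops included, and the job is handed in when it is done.

```bash
mkdir -p pics; ls; cat > h.py <<'E'
import numpy as np, cv2
from cell import manip
from scipy.spatial.transform import Rotation as Ro
def shot(n,f=None):
    c=manip.camera(n)
    if f: cv2.imwrite('pics/'+f,c['image'][:,:,::-1])
    return c
def ray(c,u,v,z):
    R=np.array(c['R']);t=np.array(c['t'])
    d=R.T@np.array([(u-c['cx'])/c['fx'],(v-c['cy'])/c['fy'],1]);o=-R.T@t
    return o+d*(z-o[2])/d[2]
def cloud(c):
    R=np.array(c['R']);t=np.array(c['t']);Z=c['range_z'];v,u=np.mgrid[:400,:640]
    P=np.stack([(u-c['cx'])/c['fx']*Z,(v-c['cy'])/c['fy']*Z,Z],-1)
    return (P-t)@R
def proj(c,X):
    p=np.array(c['R'])@np.array(X)+np.array(c['t'])
    return c['fx']*p[0]/p[2]+c['cx'],c['fy']*p[1]/p[2]+c['cy']
E
python3 - <<'E'
from h import *
for n in('top','side'):
    c=shot(n,n+'1.png'); print(n,-np.array(c['R']).T@c['t'],c['fx'],np.round(c['R'],2).tolist())
s=manip.read_state();print(s)
E
```

```text
pics
top [ 309.63713481  103.09993056 1404.37051422] 470.39837538503343 [[-0.01, -1.0, -0.01], [-0.99, 0.01, -0.13], [0.13, 0.01, -0.99]]
side [-162.41363722 -791.30706521 1243.62999844] 500.0194232034208 [[0.83, -0.56, 0.02], [-0.4, -0.61, -0.69], [0.39, 0.56, -0.73]]
{'clock': 0.1, 'joints': array([ 1.19942085e+00,  3.00398777e-01,  1.52149104e+00,  2.52123074e-05,
        1.32069308e+00, -6.65901137e-02]), 'qd': array([-0.0002535 , -0.00083043, -0.00172843, -0.00051474, -0.00050348,
       -0.00043068]), 'effort': array([ 1.80835697e-03, -5.32648551e+01, -3.53283763e+01,  7.09562330e-02,
        2.35064118e-02, -6.02958153e-05]), 'eef_pos': array([164.95015917, 524.42509026, 181.16410116]), 'eef_rot': array([ 3.05034523,  1.56980578, -1.96683536]), 'wrist_force': array([ 0.22351471,  0.11902297, -0.17990887]), 'moment': array([ 0.07510158, -0.02488033, -0.00713703]), 'finger_gap': 93.81348370423187}
```

View pics/top1.png

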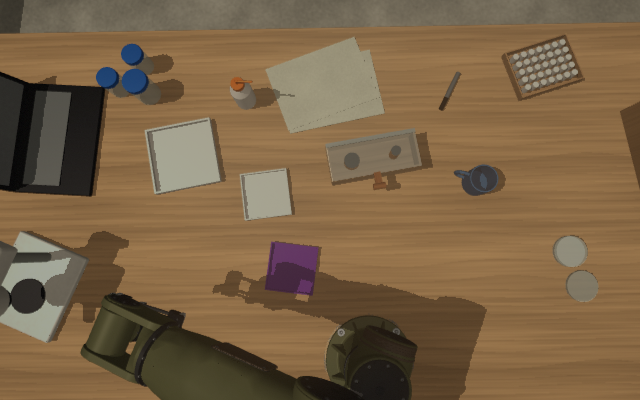

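View pics/side1.png

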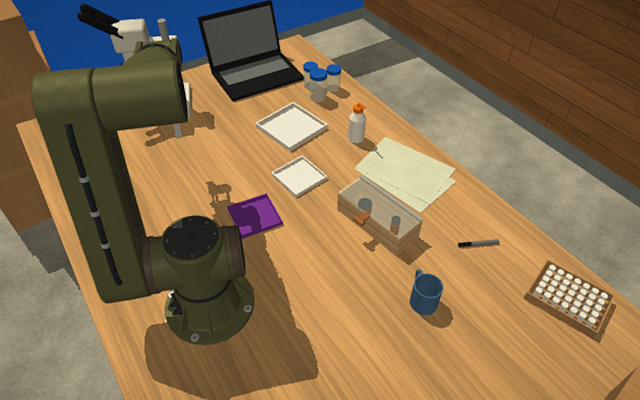

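Top view: there are three tray-like things. The large white tray is at (184,156), the small white one at (266,194) and the purple one at (293,268). Leaving out the purple one, the smaller of the rest is the tray at (266,194). The box is at (374,156) with its tab at (380,181). The dark spots are the wide one at (351,160), probably the pot, and the narrow one at (395,152), probably the vial. I'll confirm with one crop and measure.

```bash
python3 - <<'E'
from h import *
c=shot('top');d=shot('side')
a=cv2.resize(c['image'][115:225,235:435],None,fx=3.9,fy=3.9,interpolation=cv2.INTER_CUBIC)[:,:780]
b=cv2.resize(d['image'][170:270,325:435],None,fx=3,fy=3,interpolation=cv2.INTER_CUBIC)
im=np.zeros((429+170,780,3),np.uint8);im[:429]=a
b2=cv2.resize(d['image'][175:265,250:450],None,fx=1.88,fy=1.88,interpolation=cv2.INTER_CUBIC);im[429:429+b2.shape[0],:b2.shape[1]]=b2
cv2.imwrite('pics/crop2.png',im[:,:,::-1])
# tray sizes
hsv=cv2.cvtColor(c['image'],cv2.COLOR_RGB2HSV)
m=((hsv[...,1]<60)&(hsv[...,2]>140)).astype(np.uint8)
for k in cv2.findContours(m,cv2.RETR_EXTERNAL,cv2.CHAIN_APPROX_NONE)[0]:
    if cv2.contourArea(k)>1200:
        P=np.array([ray(c,u,v,15)[:2] for u,v in k[:,0].astype(float)],np.float32)
        print('white',k[:,0].mean(0),cv2.minAreaRect(P))
m=((hsv[...,0]<14)&(hsv[...,1]>130)).astype(np.uint8);m[:120]=0;m[230:]=0;m[:,:320]=0;m[:,430:]=0
for k in cv2.findContours(m,cv2.RETR_EXTERNAL,cv2.CHAIN_APPROX_NONE)[0]:
    if cv2.contourArea(k)>15: print('red',cv2.minAreaRect(k), cv2.boundingRect(k), ray(c,*k[:,0].mean(0),86))
# box by range
P=cloud(c);z=P[...,2];B=(z>66)&(z<95)
B=B.astype(np.uint8);B[:,:320]=0;B[:,430:]=0;B[:120]=0;B[200:]=0
pts=P[B>0][:,:2].astype(np.float32);print(len(pts),cv2.minAreaRect(pts), cv2.boxPoints(cv2.minAreaRect(pts)))
print('z at flap',z[158,374],z[152,395],z[160,351],z[181,380])
E
```

```text
white [ 33.38853503 319.47133758] ((140.7883758544922, 978.395751953125), (156.5399627685547, 110.00157165527344), 67.12259674072266)
white [264.57291667 192.40625   ] ((481.2120056152344, 298.1498718261719), (138.96498107910156, 139.05072021484375), 6.714492321014404)
white [181.59920635 155.31349206] ((603.298583984375, 550.990478515625), (198.15496826171875, 198.74851989746094), 10.621129989624023)
white [323.5399449   87.42699725] ((802.143310546875, 103.8143539428711), (258.4844665527344, 321.1401062011719), 20.033309936523438)
red ((378.18402099609375, 180.0120086669922), (16.18913459777832, 12.343096733093262), 79.69515228271484) (373, 172, 13, 18) [503.13236889 -32.31272312  86.        ]
3685 ((559.2564086914062, -23.540313720703125), (155.66644287109375, 260.507568359375), 9.20838737487793) [[ 461.5823    92.57955]
 [ 503.27017 -164.5708 ]
 [ 656.93054 -139.66019]
 [ 615.2427   117.49017]]
z at flap 86.05979301912095 85.55369919989012 88.05456403384675 84.80694785041973
```

View pics/crop2.png

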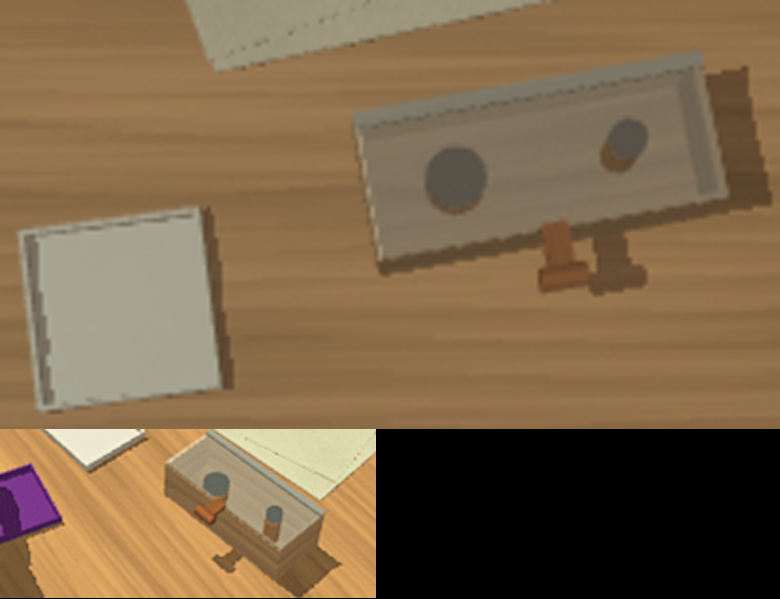

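The crop confirms it. The small white tray measures 139 mm (the other is 198 mm) and sits at (481,298). The vial is the slender one on the right, with its cap at (396,150). The pot is on the left at (351,160). Next I'll work out the moves.

```bash
python3 - <<'E'
from h import *
c=shot('top');d=shot('side')
u=np.array([.987,.160,0]);y=np.array([-.16,.987,0])
P=cloud(c);
F=P[(P[...,2]>70)&(P[...,2]<100)&(abs((P-[491.3,-34.6,0])@y)<20)&(abs((P-[491.3,-34.6,0])@u)<12)]
print('bar pts',len(F),F.mean(0),np.percentile(F[:,2],[5,50,95]))
G=P[(P[...,2]>70)&(P[...,2]<100)&(abs((P-[491.3,-34.6,0])@y)<100)&((P-[491.3,-34.6,0])@u>60)&((P-[491.3,-34.6,0])@u<130)];print('flap z',np.median(G[:,2]))
print('vial top',ray(c,396.3,150.4,76), 'pot', ray(c,351,160,46))
Vn=np.array([635.4,-11.2,0])-55*u-65*y;print('vial nominal',Vn)
s=manip.read_state();R=Ro.from_euler('xyz',s['eef_rot']).as_matrix();print(R.round(3))
z=R[:,2]
# side view check of nominal tab
print('tab px',proj(c,[491.3,-34.6,83]),proj(d,[491.3,-34.6,83]))
for t in (y,-y):
    print('yaw turn',np.arctan2(z[0]*t[1]-z[1]*t[0],z@t))
print(s['eef_pos'])
for n,i in(('top',c),('side',d)):
    h=cv2.cvtColor(i['image'],cv2.COLOR_RGB2HSV);m=((h[...,0]<13)&(h[...,1]>150)&(h[...,2]>90)).astype(np.uint8)
    pu,pv=map(int,proj(i,[491.3,-34.6,83]));w=np.zeros_like(m);w[pv-14:pv+14,pu-14:pu+14]=1
    v_,u_=np.nonzero(m*w);print(n,len(u_),u_.mean(),v_.mean())
E
```

```text
bar pts 93 [491.61292611 -34.33357271  89.57707652] [82.77479571 89.84312246 95.20266033]
flap z 85.79553834688325
vial top [593.60697037 -87.70410334  76.        ] pot [573.38311408  41.5905049   46.        ]
vial nominal [591.515 -84.155   0.   ]
[[-0.    -0.954  0.3  ]
 [-0.     0.3    0.954]
 [-1.     0.    -0.   ]]
tab px (np.float64(379.03445425081344), np.float64(185.59021488862277)) (np.float64(358.23576847121956), np.float64(219.6480321388729))
yaw turn 0.46556517631559435
yaw turn -2.6760274772741988
[165.03238004 524.54138122 181.46114044]
top 0 nan nan
side 13 362.46153846153845 218.69230769230768<stdin>:20: RuntimeWarning: Mean of empty slice.
  ret = ret.dtype.type(ret / rcount)
```

```bash
python3 -m jog '{"grip":[1,1,1,1,1],"offset":[[0.025,-0.043,0],[0.025,-0.043,0],[0.025,-0.043,0],[0.025,-0.043,0],[0.025,-0.043,0]],"rot":[[0,0,0.05],[0,0,0.05],[0,0,0.05],[0,0,0.05],[0,0,0.05]]}' 15; python3 -m jog '{"grip":[1,1,1,1,1],"offset":[[0.025,-0.043,0],[0.025,-0.043,0],[0.025,-0.043,0],[0.025,-0.043,0],[0.025,-0.043,0]],"rot":[[0,0,0.05],[0,0,0.05],[0,0,0.05],[0,0,0.05],[0,0,0.016]]}'
```

```text
clock: 0.8
eef_pos: [288.3, 307.9, 179.9]
eef_rot: [2.871, 1.569, -1.88]
wrist_force: [0.5, -0.5, 1.0]
finger_gap: 94.0
clock: 1.3
eef_pos: [412.1, 90.4, 181.1]
eef_rot: [-1.727, 1.568, 0.033]
wrist_force: [0.5, 1.9, 0.2]
finger_gap: 93.9
```

```bash
python3 -m jog '{"grip":[0.2,0.2,0.2,0.2,0.2],"offset":[[0.025,-0.040,0],[0.025,-0.040,0],[0.025,-0.040,0],[0.004,-0.005,-0.02],[0,0,-0.02]],"rot":[[0,0,-0.01],[0,0,-0.01],[0,0,-0.008],[0,0,0],[0,0,0]]}'; python3 - <<'E'
from h import *
s=manip.read_state();R=Ro.from_euler('xyz',s['eef_rot']).as_matrix();print(R.round(3),s['eef_pos'], 'yaw err',np.arctan2(R[:,2]@[.987,.16,0],R[:,2]@[-.16,.987,0]), s['joints'].round(2))
E
```

```text
clock: 1.8
eef_pos: [496.3, -46.5, 142.4]
eef_rot: [-1.846, 1.562, -0.121]
wrist_force: [-0.6, 1.1, 0.5]
finger_gap: 58.2
[[ 0.009 -0.988 -0.153]
 [-0.001 -0.153  0.988]
 [-1.    -0.009 -0.003]] [496.25461636 -46.48895853 142.36465153] yaw err 0.006660064146543512 [-0.17  0.22  1.72  0.    1.19 -1.89]
```

```bash
python3 -m jog '{"grip":[0.2,0.2,0.2,0.2,0.2],"offset":[[-0.005,0.012,0],[0,0,-0.025],[0,0,-0.025],[0,0,-0.02],[0,0,-0.005]],"rot":[[0,0,0],[0,0,0],[0,0,0],[0,0,0],[0,0,0]]}'; python3 - <<'E'
from h import *
c=shot('side'); 
cv2.imwrite('pics/s3.png',cv2.resize(c['image'][120:280,260:460],None,fx=4,fy=4)[:600,:,::-1][:,:800])
E
```

```text
clock: 2.3
eef_pos: [490.1, -30.7, 67.2]
eef_rot: [-1.801, 1.561, -0.076]
wrist_force: [0.3, 0.2, 0.6]
finger_gap: 56.6
```

View pics/s3.png

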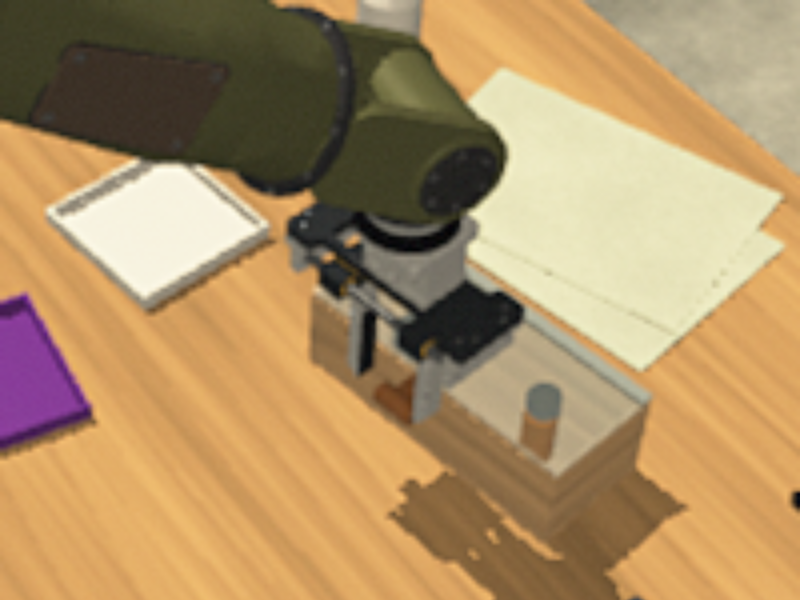

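The fingers straddle the bar, with the left tip at (360,365), the right tip at (425,410) and the bar between. Small correction, then close.

```bash
python3 -m jog '{"grip":[0.2,-1,-1,-1,-1],"offset":[[0.0015,-0.004,-0.004],[0,0,0],[0,0,0],[0,0,0],[0,0,0]],"rot":[[0,0,0],[0,0,0],[0,0,0],[0,0,0],[0,0,0]]}' 15
```

```text
clock: 2.85
eef_pos: [494.0, -34.6, 67.9]
eef_rot: [-1.838, 1.554, -0.112]
wrist_force: [-0.4, 0.3, 1.6]
finger_gap: 28.1
```

```bash
python3 - <<'E'
from h import *
print(manip.read_state())
c=shot('side');b=shot('top')
a=cv2.resize(c['image'][180:250,310:410],None,fx=6,fy=6,interpolation=cv2.INTER_CUBIC)
cv2.imwrite('pics/s4.png',a[:,:,::-1])
E
```

```text
{'clock': 2.85, 'joints': array([-1.44161310e-01,  3.00201818e-01,  1.80776566e+00,  6.27251045e-04,
        1.01698979e+00, -1.87063057e+00]), 'qd': array([ 0.00091716, -0.00532289, -0.00505918,  0.00192602,  0.00297078,
       -0.00016294]), 'effort': array([-6.05839714e-01, -4.64686453e+01, -2.92138284e+01, -3.54715688e-01,
       -1.22146611e-01, -5.54642407e-03]), 'eef_pos': array([494.04182341, -34.57687402,  67.90542566]), 'eef_rot': array([-1.83824489,  1.55415231, -0.11210108]), 'wrist_force': array([-0.36589476,  0.25254261,  1.56840061]), 'moment': array([0.25396024, 0.0364673 , 0.0153006 ]), 'finger_gap': 28.118049755776045}
```

View pics/s4.png

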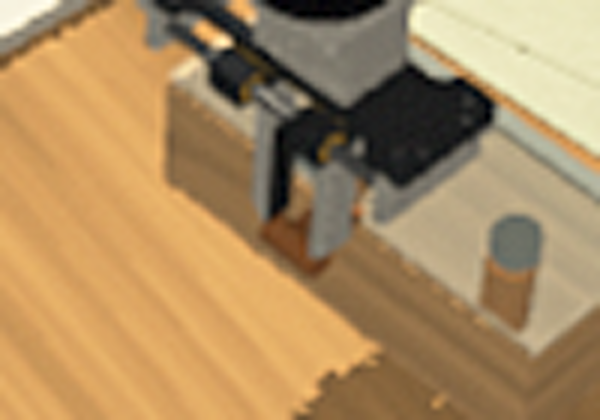

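```bash
python3 - <<'E'
from h import *
d=shot('side');P=cloud(d);h=cv2.cvtColor(d['image'],cv2.COLOR_RGB2HSV)
m=(h[...,0]<13)&(h[...,1]>140);w=np.zeros_like(m);w[205:232,345:380]=1
for v,u in zip(*np.nonzero(m&w)): print(u,v,h[v,u],P[v,u].round(0))
print('tips: TCP proj',proj(d,[494,-34.6,68]),proj(d,[496.3,-48.6,68]),proj(d,[491.7,-20.6,68]))
E
```

```text
369 215 [ 12 187 165] [529. -40.  86.]
357 216 [ 12 149  65] [494. -24.  88.]
359 217 [ 12 189  93] [496. -31.  89.]
354 218 [ 12 171 116] [484. -23.  84.]
354 219 [ 12 177 105] [481. -26.  85.]
359 219 [ 12 187 112] [493. -36.  86.]
364 222 [ 12 208  92] [499. -53.  85.]
362 223 [ 12 181 110] [489. -57.  91.]
364 223 [ 12 174 104] [502. -51.  76.]
361 224 [ 12 180 112] [485. -56.  88.]
tips: TCP proj (np.float64(358.6306498826273), np.float64(222.4518483133191)) (np.float64(361.9607566654714), np.float64(225.06245348751708)) (np.float64(355.3306679976936), np.float64(219.86485926301307))
```

```bash
python3 -m jog '{"grip":[0.2,0.2,0.2,0.2,0.2],"offset":[[0,0,0],[0,0,0],[0,0,0],[0,0,0],[-0.005,-0.001,-0.003]],"rot":[[0,0,0],[0,0,0],[0,0,0],[0,0,0],[0,0,0]]}' 15; python3 -m jog '{"grip":[0.2,0.2,0.2,0.2,0.2],"offset":[[-0.003,-0.001,-0.003],[0,0,0],[0,0,0],[0,0,0],[0,0,0]],"rot":[[0,0,0],[0,0,0],[0,0,0],[0,0,0],[0,0,0]]}'; python3 - <<'E'
from h import *
d=shot('side');P=cloud(d)
cv2.imwrite('pics/s5.png',cv2.resize(d['image'][195:240,335:395],None,fx=10,fy=10,interpolation=cv2.INTER_CUBIC)[:,:,::-1])
p=manip.read_state();print(p['eef_pos'],p['eef_rot'],p['finger_gap']);y=np.array([-.16,.987,0]);print(proj(d,p['eef_pos']),proj(d,p['eef_pos']-28*y),proj(d,p['eef_pos']+28*y))
E
```

```text
clock: 3.5
eef_pos: [489.0, -35.5, 64.6]
eef_rot: [-1.836, 1.554, -0.109]
wrist_force: [-0.4, 0.9, -0.3]
finger_gap: 52.7
clock: 4.0
eef_pos: [484.5, -36.6, 60.4]
eef_rot: [-1.822, 1.556, -0.096]
wrist_force: [-0.5, 0.1, -0.7]
finger_gap: 56.3
[484.47406392 -36.59137788  60.46301137] [-1.823795    1.55616598 -0.09771715] 56.24818220666504
(np.float64(356.37560326070616), np.float64(225.74613957256832)) (np.float64(362.939800274119), np.float64(230.95864926619092)) (np.float64(349.92826357317017), np.float64(220.626424160205))
```

View pics/s5.png

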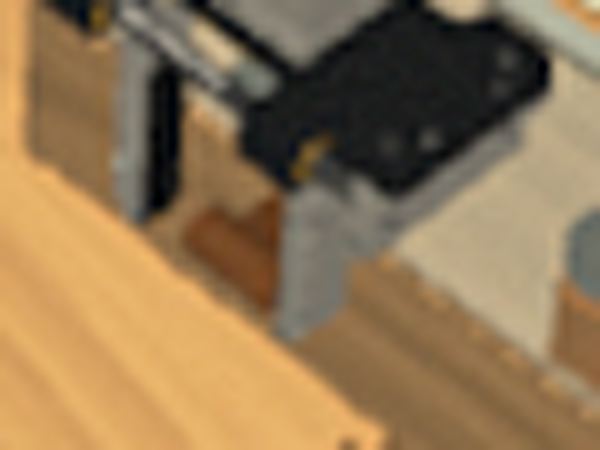

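The bar's left end is at (355,218), between the left finger at (349,217) and the right finger at (364,229). Earlier the fingers closed behind the bar, on the neck. Closing again from here, further forward and lower.

```bash
python3 -m jog '{"grip":[-0.1,-0.2,-0.3,-0.4,-0.5],"offset":[[0.002,-0.001,0.001],[0,0,0],[0,0,0],[0,0,0],[0,0,0]],"rot":[[0,0,0],[0,0,0],[0,0,0],[0,0,0],[0,0,0]]}' 12;  python3 - <<'E'
from h import *
d=shot('side')
cv2.imwrite('pics/s6.png',cv2.resize(d['image'][195:240,335:395],None,fx=10,fy=10,interpolation=cv2.INTER_CUBIC)[:,:,::-1])
p=manip.read_state();print(p)
E
```

```text
clock: 4.55
eef_pos: [486.6, -36.3, 61.6]
eef_rot: [-1.658, 1.557, 0.068]
wrist_force: [-0.5, -2.0, 0.6]
finger_gap: 35.6
{'clock': 4.6, 'joints': array([-0.15152445,  0.29650166,  1.83022683,  0.00347664,  1.001218  ,
       -1.8793654 ]), 'qd': array([ 0.00108237,  0.00112388, -0.00104731,  0.00179962, -0.00143023,
        0.00059307]), 'effort': array([-4.82157469e-01, -4.74500728e+01, -3.00020349e+01, -2.52506593e-01,
       -9.20882332e-02, -3.02192266e-02]), 'eef_pos': array([486.56648415, -36.39994709,  61.58111662]), 'eef_rot': array([-1.66619963,  1.55683696,  0.05978642]), 'wrist_force': array([-0.01053596,  1.77771454,  1.5703632 ]), 'moment': array([ 0.34298481,  0.0610401 , -0.016914  ]), 'finger_gap': 35.678624211139656}
```

Gap is 35.7 mm, so the bar is held by its end faces. Now swinging it along the arc.

```bash
python3 -m jog '{"grip":[-0.5,-0.5,-0.5,-0.5,-0.5],"offset":[[0.0037,0.0006,0.0289],[0.0093,0.0015,0.0276],[0.0145,0.0024,0.0252],[0,0,0],[0,0,0]],"rot":[[0,0,0],[0,0,0],[0,0,0],[0,0,0],[0,0,0]]}' 12
```

```text
clock: 5.1
eef_pos: [514.7, -31.7, 145.5]
eef_rot: [-1.636, 1.557, 0.09]
wrist_force: [-0.9, 0.7, -1.0]
finger_gap: 35.6
```

```bash
python3 -m jog '{"grip":[-0.5,-0.5,-0.5,-0.5,-0.5],"offset":[[0.0185,0.003,0.0205],[0.0228,0.0037,0.0175],[0.0258,0.0042,0.0125],[0,0,0],[0,0,0]],"rot":[[0,0,0],[0,0,0],[0,0,0],[0,0,0],[0,0,0]]}' 12
```

```text
clock: 5.6
eef_pos: [581.2, -20.6, 195.0]
eef_rot: [-1.499, 1.563, 0.226]
wrist_force: [-4.3, 1.9, 8.2]
finger_gap: 35.8
```

```bash
python3 -m jog '{"grip":[-0.5,-0.5,-0.5,-0.5,-0.5],"offset":[[0.0279,0.0045,0.0071],[0.0288,0.0047,0.0012],[0.0284,0.0046,-0.0045],[0.004,0.0006,-0.001],[0,0,0]],"rot":[[0,0,0],[0,0,0],[0,0,0],[0,0,0],[0,0,0]]}' 12
```

```text
clock: 6.1
eef_pos: [673.1, -5.4, 198.9]
eef_rot: [-1.49, 1.559, 0.235]
wrist_force: [0.3, 2.3, 8.3]
finger_gap: 35.8
```

```bash
python3 -m jog '{"grip":[0.3,0.3,0.3,0.3,0.3],"offset":[[0,0,0],[0,0,0],[0,0,0],[0,0,0.02],[0,0,0.03]],"rot":[[0,0,0],[0,0,0],[0,0,0],[0,0,0],[0,0,0]]}' 12; python3 -m jog '{"grip":[0.3,0.3,0.3,0.3,0.3],"offset":[[0,0,0.025],[-0.04,-0.03,0.005],[-0.04,-0.03,0],[0,-0.02,0],[0,0,0]],"rot":[[0,0,0],[0,0,0],[0,0,0],[0,0,0],[0,0,0]]}'; python3 - <<'E'
from h import *
c=shot('top','t7.png');d=shot('side')
im=np.zeros((600,800,3),np.uint8)
a=cv2.resize(c['image'][95:215,300:460],None,fx=2.5,fy=2.5);im[:300,:400]=a
b=cv2.resize(d['image'][130:280,300:500],None,fx=3,fy=3);b=b[:450,:];im[300:600,:400]=cv2.resize(b,(400,300))
im[:533,400:]=cv2.resize(d['image'][150:283,340:440],(400,533),interpolation=cv2.INTER_CUBIC)
cv2.imwrite('pics/s7.png',im[:,:,::-1])
E
```

```text
clock: 6.6
eef_pos: [669.8, -6.6, 242.5]
eef_rot: [-0.004, 1.568, 1.721]
wrist_force: [-0.2, -0.3, 0.7]
finger_gap: 61.3
clock: 7.1
eef_pos: [587.2, -88.5, 274.6]
eef_rot: [-0.861, 1.569, 0.864]
wrist_force: [0.3, 0.7, -0.7]
finger_gap: 61.0
```

View pics/s7.png

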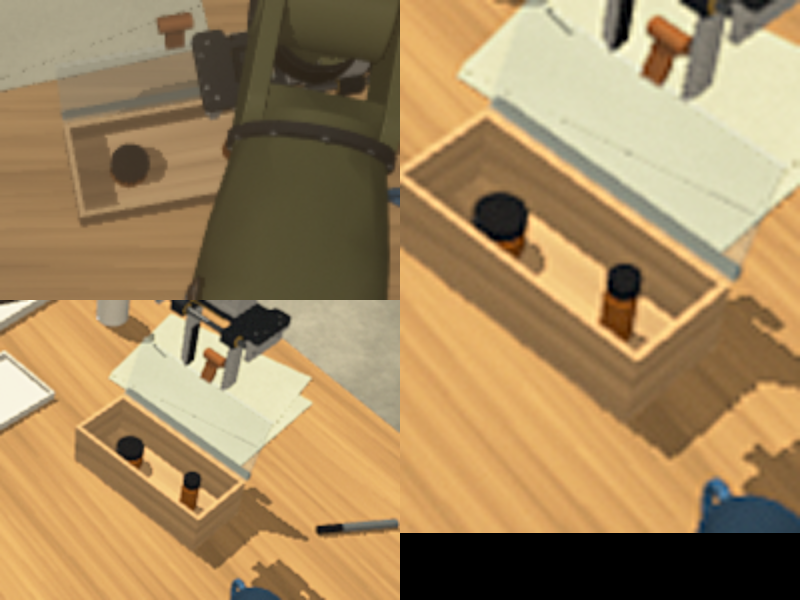

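Flap stands open leaning back, with its tab at (665,45). Vial cap is at (623,275) in the right crop, about (396,219) in the side image, and the pot is at (500,220). Next, a second vial measurement.

```bash
python3 - <<'E'
from h import *
d=shot('side');h=d['image'].max(2)
m=(h<60).astype(np.uint8);w=np.zeros_like(m);w[210:232,386:404]=1;m*=w
v,u=np.nonzero(m);print(len(u),u.min(),u.max(),v.min(),v.max(),u.mean(),v.mean())
print('cap top centre',ray(d,u.mean(),v.min()+3.5,76), 'by centroid z~70',ray(d,u.mean(),v.mean(),70))
P=cloud(d);pp=P[(m>0)];pp=pp[pp[:,2]>74];print('cloud top',len(pp),pp.mean(0))
p=manip.read_state();R=Ro.from_euler('xyz',p['eef_rot']).as_matrix()
print(p['eef_pos'],'yaw err',np.arctan2(R[:,2]@[.987,.16,0],R[:,2]@[-.16,.987,0]),R[:,0])
E
```

```text
62 392 399 216 224 395.5967741935484 220.01612903225808
cap top centre [591.9085291  -92.64609789  76.        ] by centroid z~70 [594.44315876 -90.6816707   70.        ]
cloud top 25 [ 560.73556212 -121.95560275  122.62707149]
[588.28376325 -86.05727815 274.40535853] yaw err 0.004163592844574949 [ 0.00115044  0.001944   -0.99999745]
```

```bash
python3 -m jog '{"grip":[0.3,0.3,0.3,0.3,0.3],"offset":[[0.005,-0.003,-0.01],[0,0,-0.045],[0,0,-0.045],[0,0,-0.045],[0,0,0]],"rot":[[0,0,0],[0,0,0],[0,0,0],[0,0,0],[0,0,0]]}' 20; python3 - <<'E'
from h import *
d=shot('side');cv2.imwrite('pics/s8.png',cv2.resize(d['image'][170:250,350:450],None,fx=6,fy=6,interpolation=cv2.INTER_CUBIC)[:,:,::-1])
E
```

```text
clock: 7.75
eef_pos: [595.0, -85.1, 121.6]
eef_rot: [-0.689, 1.568, 1.044]
wrist_force: [-0.4, 0.6, -0.2]
finger_gap: 61.5
```

View pics/s8.png

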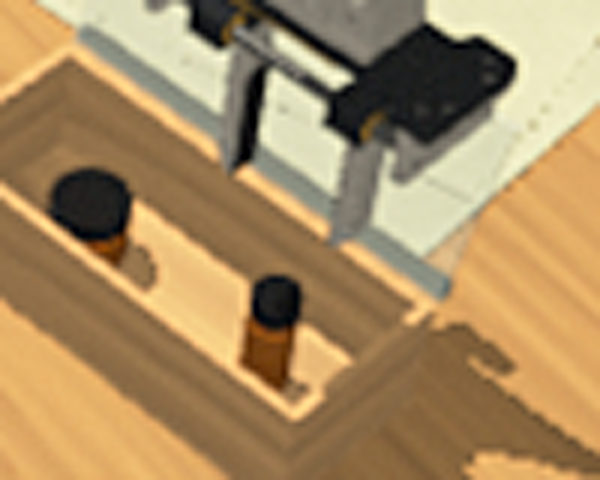

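Fingertips at (235,170) and (345,240) sit above the cap at (276,293). Continue down.

```bash
python3 - <<'E'
from h import *
d=shot('side');print(proj(d,manip.read_state()['eef_pos']),ray(d,398.3,204.2,121.6))
E
python3 -m jog '{"grip":[0.3,0.3,0.3,0.3,0.3],"offset":[[-0.002,-0.004,0],[0,0,-0.015],[0,0,-0.015],[0,0,0],[0,0,0]],"rot":[[0,0,0],[0,0,0],[0,0,0],[0,0,0],[0,0,0]]}'
```

```text
(np.float64(397.7370495380434), np.float64(205.93741053302017)) [608.49221911 -77.01360522 121.6       ]
clock: 8.35
eef_pos: [599.2, -90.6, 103.1]
eef_rot: [-1.828, 1.55, -0.095]
wrist_force: [-0.2, -0.0, 0.2]
finger_gap: 61.0
```

```bash
python3 -m jog '{"grip":[0.3,0.3,0.3,0.3,0.3],"offset":[[-0.006,0.0015,-0.01],[0,0,-0.01],[0,0,-0.01],[0,0,0],[0,0,0]],"rot":[[0,0,0],[0,0,0],[0,0,0],[0,0,0],[0,0,0]]}';python3 - <<'E'
from h import *
p=manip.read_state();R=Ro.from_euler('xyz',p['eef_rot']).as_matrix();print(p['eef_pos'],R[:,0],np.cross(R[:,0],[0,0,-1]),np.arctan2(R[:,2]@[.987,.16,0],R[:,2]@[-.16,.987,0]))
E
```

```text
clock: 8.85
eef_pos: [592.4, -88.9, 70.5]
eef_rot: [-1.824, 1.55, -0.091]
wrist_force: [-0.1, 0.2, -0.5]
finger_gap: 60.9
[592.4452106  -88.86599715  70.45520492] [ 0.02056266 -0.00187694 -0.9997868 ] [0.00187694 0.02056266 0.        ] -0.0013464715848204062
```

Tilt correction is about +0.02 about y. Continue down to TCP z ≈ 32.

```bash
python3 -m jog '{"grip":[0.3,0.3,0.3,0.3,0.3],"offset":[[0,0,-0.013],[0,0,-0.013],[0,0,-0.012],[0,0,0],[0,0,0]],"rot":[[0,0.02,0],[0,0,0],[0,0,0],[0,0,0],[0,0,0]]}'
```

```text
clock: 9.35
eef_pos: [592.3, -88.8, 28.5]
eef_rot: [2.146, 1.568, -2.404]
wrist_force: [-0.0, 0.8, 0.9]
finger_gap: 61.0
```

```bash
python3 -m jog '{"grip":[-0.3,-0.5,-0.7,-0.7,-0.7],"offset":[[0,0,0],[0,0,0],[0,0,0],[0,0,0],[0,0,0]],"rot":[[0,0,0],[0,0,0],[0,0,0],[0,0,0],[0,0,0]]}' 20; python3 - <<'E'
from h import *
print(manip.read_state()['wrist_force'])
d=shot('side');cv2.imwrite('pics/s9.png',cv2.resize(d['image'][170:250,350:450],None,fx=6,fy=6,interpolation=cv2.INTER_CUBIC)[:,:,::-1])
E
```

```text
clock: 9.85
eef_pos: [593.0, -89.0, 29.9]
eef_rot: [3.087, 1.569, -1.463]
wrist_force: [0.3, -0.3, -0.0]
finger_gap: 27.5
[ 0.28017433 -0.3208267  -0.04248678]
```

View pics/s9.png

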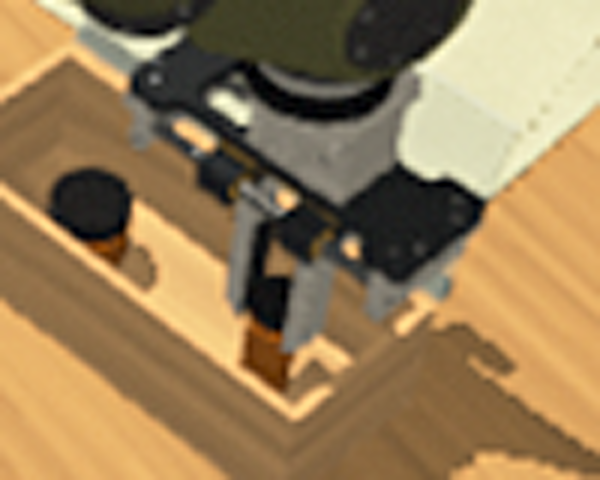

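The fingers hold the vial (cap at (270,300)) with a gap of 27.5 mm against its 28 mm diameter. Lift and check.

```bash
python3 -m jog '{"grip":[-0.7,-0.7,-0.7,-0.7,-0.7],"offset":[[0,0,0.01],[0,0,0.02],[0,0,0.03],[0,0,0.03],[0,0,0.03]],"rot":[[0,0,0],[0,0,0],[0,0,0],[0,0,0],[0,0,0]]}' 25; python3 - <<'E'
from h import *
print(manip.read_state()['wrist_force'])
d=shot('side');cv2.imwrite('pics/s10.png',cv2.resize(d['image'][130:250,330:450],None,fx=5,fy=5,interpolation=cv2.INTER_CUBIC)[:,:,::-1])
E
```

```text
clock: 10.4
eef_pos: [590.2, -88.4, 152.2]
eef_rot: [1.495, 1.564, -3.056]
wrist_force: [0.6, -0.2, -1.3]
finger_gap: 27.2
[ 0.59363805 -0.24672814 -1.25159306]
```

View pics/s10.png

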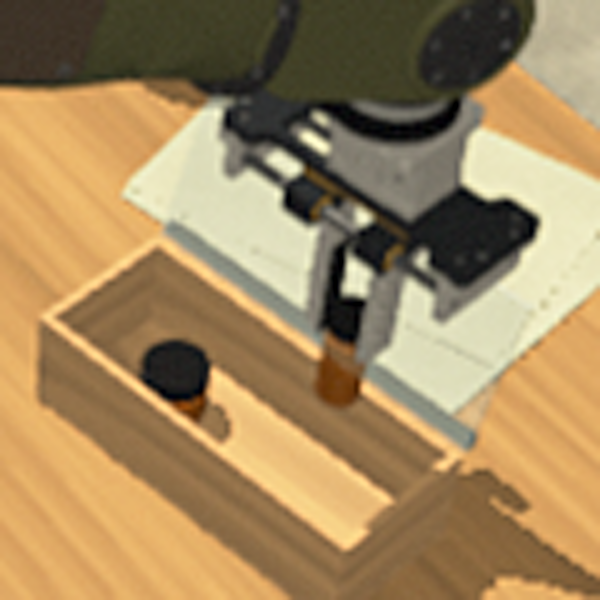

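The vial hangs upright between the fingers at (345,350), with the pot untouched at (175,370). Carry it to the tray.

```bash
python3 -m jog '{"grip":[-0.7,-0.7,-0.7,-0.7,-0.7],"offset":[[-0.005,0.02,0.005],[-0.012,0.042,0],[-0.012,0.042,0],[-0.012,0.042,0],[-0.012,0.042,0]],"rot":[[0,0,0],[0,0,0],[0,0,0],[0,0,0],[0,0,0]]}' 25;  python3 -m jog '{"grip":[-0.7,-0.7,-0.7,-0.7,-0.7],"offset":[[-0.012,0.042,0],[-0.012,0.042,0],[-0.012,0.042,0],[-0.012,0.042,0],[-0.005,0.02,0]],"rot":[[0,0,0],[0,0,0],[0,0,0],[0,0,0],[0,0,0]]}'; python3 - <<'E'
from h import *
p=manip.read_state();R=Ro.from_euler('xyz',p['eef_rot']).as_matrix();print(p['eef_pos'],R[:,0],'turn',np.cross(R[:,0],[0,0,-1]))
E
```

```text
clock: 10.95
eef_pos: [538.6, 100.2, 168.9]
eef_rot: [-2.123, 1.562, -0.397]
wrist_force: [0.3, 0.3, 0.1]
finger_gap: 27.5
clock: 11.45
eef_pos: [481.2, 297.7, 172.8]
eef_rot: [-1.852, 1.559, -0.125]
wrist_force: [0.9, -0.4, -0.3]
finger_gap: 27.6
[481.19341022 297.68306488 172.78657782] [ 0.01206357 -0.0015167  -0.99992608] turn [0.0015167  0.01206357 0.        ]
```

```bash
python3 -m jog '{"grip":[-0.7,-0.7,-0.7,-0.7,-0.7],"offset":[[0,0,-0.025],[0,0,-0.035],[0,0,-0.035],[0,0,-0.02],[0,0,0]],"rot":[[0,0.012,0],[0,0,0],[0,0,0],[0,0,0],[0,0,0]]}' 25; python3 - <<'E'
from h import *
p=manip.read_state();R=Ro.from_euler('xyz',p['eef_rot']).as_matrix();print(p['eef_pos'],'turn',np.cross(R[:,0],[0,0,-1]))
E
```

```text
clock: 11.95
eef_pos: [479.9, 302.1, 58.0]
eef_rot: [-1.414, 1.566, 0.319]
wrist_force: [0.4, 0.3, -0.4]
finger_gap: 27.5
[479.87905688 302.12548599  58.01586961] turn [-0.00159798  0.00483403  0.        ]
```

```bash
python3 -m jog '{"grip":[-0.7,-0.7,-0.7,-0.7,-0.7],"offset":[[0,-0.002,-0.012],[0,0,-0.01],[0,0,-0.004],[0,0,0],[0,0,0]],"rot":[[0,0.005,0],[0,0,0],[0,0,0],[0,0,0],[0,0,0]]}'; python3 - <<'E'
from h import *
p=manip.read_state();R=Ro.from_euler('xyz',p['eef_rot']).as_matrix();print(p['eef_pos'],p['wrist_force'],'turn',np.cross(R[:,0],[0,0,-1]))
E
```

```text
clock: 12.45
eef_pos: [481.7, 300.7, 34.1]
eef_rot: [-0.934, 1.565, 0.799]
wrist_force: [0.2, -0.7, -0.4]
finger_gap: 27.6
[481.70795448 300.67593539  34.07717192] [ 0.16821872 -0.65833903 -0.36084674] turn [-0.00398135  0.00387388  0.        ]
```

```bash
python3 -m jog '{"grip":[-0.7,-0.7,-0.7,-0.7,-0.7],"offset":[[0,0,-0.002],[0,0,-0.002],[0,0,-0.001],[0,0,0],[0,0,0]],"rot":[[-0.004,0.004,0],[0,0,0],[0,0,0],[0,0,0],[0,0,0]]}'; python3 -m jog '{"grip":[-0.7,-0.7,-0.7,-0.7,-0.7],"offset":[[0,0,-0.001],[0,0,0],[0,0,0],[0,0,0],[0,0,0]],"rot":[[0,0,0],[0,0,0],[0,0,0],[0,0,0],[0,0,0]]}'
```

```text
clock: 12.95
eef_pos: [482.3, 301.0, 29.9]
eef_rot: [-1.331, 1.569, 0.402]
wrist_force: [0.4, 0.0, -1.1]
finger_gap: 27.8
clock: 13.45
eef_pos: [482.3, 301.1, 28.9]
eef_rot: [-1.29, 1.569, 0.443]
wrist_force: [-0.1, -0.0, -0.5]
finger_gap: 27.2
```

```bash
python3 -m jog '{"grip":[-0.7,-0.7,-0.7,-0.7,-0.7],"offset":[[0,0,-0.001],[0,0,-0.001],[0,0,0],[0,0,0],[0,0,0]],"rot":[[0,0,0],[0,0,0],[0,0,0],[0,0,0],[0,0,0]]}'
```

```text
clock: 13.95
eef_pos: [483.0, 301.4, 27.8]
eef_rot: [-1.274, 1.567, 0.459]
wrist_force: [-0.3, -1.1, -1.0]
finger_gap: 27.2
```

```bash
python3 -m jog '{"grip":[-0.7,-0.7,-0.7,-0.7,-0.7],"offset":[[0,0,-0.001],[0,0,0],[0,0,0],[0,0,0],[0,0,0]],"rot":[[0,0,0],[0,0,0],[0,0,0],[0,0,0],[0,0,0]]}'
```

```text
clock: 14.45
eef_pos: [483.7, 301.8, 27.8]
eef_rot: [-1.28, 1.565, 0.453]
wrist_force: [0.2, 0.2, 1.9]
finger_gap: 27.1
```

Contact, with +1.9 N upward. Open gently and take a look before withdrawing.

```bash
python3 -m jog '{"grip":[-0.35,-0.2,0,0.1,0.2],"offset":[[0,0,0],[0,0,0],[0,0,0],[0,0,0],[0,0,0]],"rot":[[0,0,0],[0,0,0],[0,0,0],[0,0,0],[0,0,0]]}'; python3 -m jog '{"grip":[0.2,0.2,0.2,0.2,0.2],"offset":[[0,0,0.015],[0,0,0.03],[0,0,0.04],[0,0,0.04],[0,0,0.04]],"rot":[[0,0,0],[0,0,0],[0,0,0],[0,0,0],[0,0,0]]}'; python3 -m jog '{"grip":[0.2,0.2,0.2,0.2,0.2],"offset":[[-0.03,0.03,0.02],[-0.03,0.03,0.02],[-0.03,0.03,0],[0,0,0],[0,0,0]],"rot":[[0,0,0],[0,0,0],[0,0,0],[0,0,0],[0,0,0]]}'; python3 - <<'E'
from h import *
c=shot('top');d=shot('side')
im=np.zeros((600,800,3),np.uint8)
im[:,:400]=cv2.resize(d['image'][80:260,260:440],(400,400)).repeat(1,0)[:,:] if 0 else 0
im[:400,:400]=cv2.resize(d['image'][110:260,270:420],(400,400),interpolation=cv2.INTER_CUBIC)
im[:250,400:]=cv2.resize(c['image'][105:230,230:430],(400,250),interpolation=cv2.INTER_CUBIC)
cv2.imwrite('pics/s11.png',im[:400,:,::-1])
E
```

```text
clock: 14.95
eef_pos: [483.4, 301.6, 27.3]
eef_rot: [-1.278, 1.566, 0.455]
wrist_force: [-0.4, 0.1, 0.2]
finger_gap: 55.1
clock: 15.45
eef_pos: [480.1, 299.8, 196.8]
eef_rot: [1.944, 1.567, -2.606]
wrist_force: [-0.1, -0.1, -0.1]
finger_gap: 56.4
clock: 15.95
eef_pos: [388.0, 392.6, 252.0]
eef_rot: [-1.025, 1.559, 0.706]
wrist_force: [-0.2, -0.4, -0.3]
finger_gap: 56.4
```

View pics/s11.png

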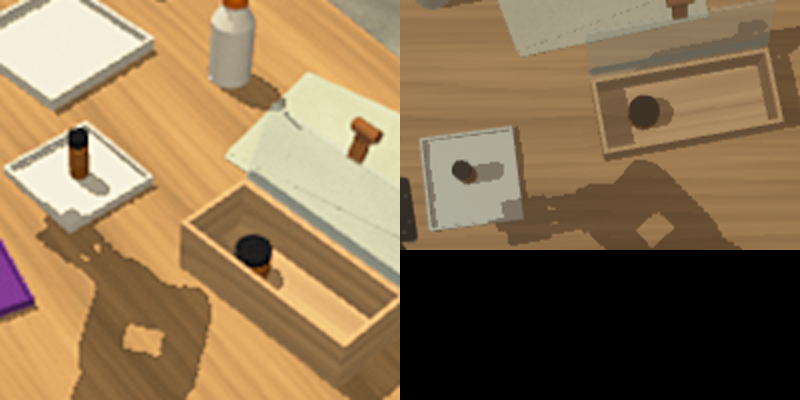

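The vial stands upright in the small white tray (cap (78,138), base (78,178)). The pot is in the box at (253,250), the flap is open with its tab at (365,130), and the gripper is clear. Handing in.

```bash
python3 -c "
from cell import manip
print(manip.sign_off())"
```

```text
the job is handed in; nothing more can be done
None
```

The job is done and handed in at about 16 s on the robot's clock. I swung the flap over by its tab to about 1.84 rad and let it go, and it rests open, leaning back. I then lifted the vial out of the box and stood it near the centre of the small white tray.

- **Last checks:** The final images from both cameras show the vial upright in the tray, the pot standing in the box, and the flap open. The gripper is empty and clear of everything. No force reading I saw went above about 10 N.
- **What went wrong on the way:** My first close on the tab missed the bar: the fingers went in behind it, onto the neck. I opened them, moved about 8 mm and closed again. The gap then read 35.7 mm, against a 36 mm bar.
- **What disagreed:** The two camera fixes on the vial differed by about 3–5 mm, so I used the average. The gripper then closed to 27.5 mm on the 28 mm vial.

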